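Start the crank screw of the crate-panel clamp

TASK

Free the panel clamp's split nut by pulling its sprung release lever right through its stroke, and ease the lever slowly all the way back. Then start the crank screw: with the fingers loosely round its handle turn it backward (anticlockwise) until you feel the thread drop, then forward one full turn, never lifting the screw out, and finish while still gripping the handle, holding the screw still. Leave the other things on the bench where they are.

Things in the scene. Friction and masses are not known exactly. Their poses are not given: they have to be found in the camera images.
- clamp: panel clamp fixed to the table: wooden base 150 (x) x 360 (y) x 18 mm, origin under its centre, its y axis runs from the crank screw (at y -100 mm) to the release lever (at y +110 mm). Round grey boss, 52 mm across, top 90 mm above the table; bare steel screw standing in it
- screw_axis (a point): point on the screw's vertical axis at the boss's mouth, 90 mm above the table; fixed
- crank_handle (a point): middle of the upright round wooden crank handle, 24 mm across, 66 mm tall, fixed on the end of the crank arm, its axis 55 mm from the screw's. It goes round with the arm, so fingers must stand before and behind it on its circle; opened a little they can be swung round it. Nothing is beside it above the arm, whose top is 33 mm below this point. 176 mm above the table when screw_lift is 0
- screw_lift (a joint): height of the screw (m): 0 with its thread at the very top of the nut's thread, negative lower. Starts loose on the nut's first turn (-1 to -6 mm), not yet caught. Turned backward it climbs 10 mm a turn to 0, then drops a whole pitch to -10 mm (once each backward turn; where cannot be seen). Forward from there it is caught and sinks 10 mm a turn; it bottoms at -32 mm
- crank_grip: the crank handle itself, origin at its foot, 33 mm below point crank_handle. The screw drops under its own 6 N weight (right-hand thread, pitch 10 mm), but a tight grip would carry that weight: keep the fingers loosely round the handle while turning, so that it can slide up and down between them
- screw (a joint): turn of the screw (rad), grows forward (clockwise seen from above), many turns possible; starts between -0.7 and 0.7, and the drop comes 1 to 4 rad backward (anticlockwise) from the start. About 0.05 N m turns it and it stays where it is left. At 0 the crank arm points along the clamp's -x
- lever_knob (a point): middle of the black lever knob, a cylinder 30 mm across and 34 mm long along the clamp's y axis, at the end of a steel rod 11 mm thick, 130 mm from the pivot; about 172 mm above the table at rest
- lever_pivot (a point): pivot of the release lever, 50 mm above the table; the lever turns about the clamp's y axis
- lever (a joint): release lever (rad): 0 at rest, where a spring holds it leaning 0.36 rad to the clamp's +x; 0.75 at the end of its stroke, pulled to the clamp's -x (towards the robot). Takes 6 to 12 N at the knob, and some damping; let go it flies back at up to 4 rad/s
- washer: loose steel washer, 44 mm across, 6 mm thick, lying on the clamp's wooden base between boss and lever; origin under its middle
- offcut: loose wood offcut, 50 x 110 x 22 mm, on the table on the robot's side of the clamp; origin under its middle
- beech_block: loose beech block, 45 x 70 x 40 mm, on the table beyond the clamp; origin under its middle
- mallet: loose rubber-handled hammer, 260 mm long, lying on the table to the right; origin at its middle
- glue: loose white glue bottle, 60 mm across, 150 mm tall, on the table to the left; origin under its middle
- screw_jar: loose glass jar, 70 mm across, 80 mm tall, on the table to the right; origin under its middle
- slat: loose plywood slat, 200 x 40 x 12 mm, lying on the table to the left; origin under its middle

How it is judged (in metres and radians):
On the way, in this order (a step that is already met when the one before it is completed fails the run):
1. the lever is pulled through its stroke (over 0.66 of 0.75 rad) (value of joint lever above 0.66 rad), for 0.1 s.
2. the lever is back at rest (value of joint lever below 0.06 rad), for 0.2 s.
3. the screw has been turned backward and its thread has dropped (value of joint screw below -1.2 rad and value of joint screw_lift below -0.007 m), for 0.1 s.
4. the screw has been turned forward one turn from the drop, give or take 0.3 turn (value of joint screw_lift between -0.023 and -0.017 m), for 0.2 s.
At the end, for the whole second after the job is handed in: The screw is caught in the nut one turn (0.7 to 1.3) forward of the drop, that is screw_lift between -23 and -17 mm, it is still, the fingers grip its handle with more than 2 N, and the lever is at rest (under 0.06 rad) (all of step 4 and value of joint screw above 1 rad and contact force between the fingers and crank_grip above 2 N and velocity of joint screw between -0.15 and 0.15 rad/s and velocity of joint screw_lift between -0.01 and 0.01 m/s and value of joint lever below 0.06 rad); the arm keeps its last pose, push and grip.
It fails at once if the lever flies back (faster than 2.6 rad/s) (velocity of joint lever below -2.6 rad/s).
It fails at once if the screw is lifted out (over 5 mm above the top of the thread) (value of joint screw_lift above 0.005 m).
It fails at once if another thing on the bench is moved more than 40 mm (distance of any of washer, offcut, beech_block, mallet, glue, screw_jar, slat from where it was at the start of the episode above 0.04 m).
It also fails if it takes over 72 s, if anything falls off the work surface, if the arm or the gripper's body presses on something with over 40 N, if the wrist force passes 120 N, or if a joint passes its speed limit or range.

ROBOT

A 6-joint arm with a two-finger parallel gripper is mounted at the origin on the work surface. World frame = base frame: x ahead of the robot, y to its left, z up, the work surface at z = 0. Lengths are in mm, angles in rad, forces in N, time in s.
With the tool pointing down it reaches from about 300 to 950 mm from the base axis. Payload 3.1 kg.
Tool frame: the origin (TCP) lies midway between the tips of the shut fingers; the grasp point (between the pads) lies 19 mm behind it; y points along the fingers, z is the direction in which the jaws open and shut, and the axes are right-handed (so a half turn about y gives the same grasp; the last joint's range is limited). The gripper opens to 85 mm and grips with 20 to 120 N. Pads are 22 mm wide; open, the fingers measure 114 mm over their backs; the gripper's body (76 mm by 85 mm) begins 54 mm behind the grasp point. The pads swing forward as they close: fully open they stand 13 mm farther back than shut.
Start: joints at [-1.231, 0.308, 1.634, -0, 1.2, -0.07], TCP at [248.991, -573.267, 231.272] pointing down, gripper open.
Joint ranges: [-3.06, 3.06], [-0.79, 1.96], [0.05, 2.63], [-1.19, 4.34], [0.05, 2.64], [-2.94, 2.94]. Speed limits (rad/s): [2.79, 2.79, 3.14, 3.14, 3.14, 3.14].

INTERFACE

Orientations are given as a 3x3 rotation matrix whose columns are the frame's x, y, z axes.
In Python, from rig import * gives the robot as it stands.
- The arm moves only by the shell command python3 -m handwheel 'ROWS' [OPENING] [FORCE]. ROWS is JSON, one flat list of numbers, 6 for each row, row after row: the shift along the tool's x, y, z in cm, then the turn, a rotation vector about the tool's x, y, z in rad. A call has exactly 5 rows; each row shifts and turns the commanded pose from where the row before left it, along the tool's axes as they then stand; what a row does not reach is not made up. A row lasts 1/8 s, in which the tool goes at most 62.5 mm and 10.7 degrees, less where a joint would pass 70% of its speed; a pose out of reach is approached as far as the arm can. A call is refused whole if a number of a shift passes 6.25 or a number of a turn 0.188, either way. A call with a gripper value outside its range is refused whole. OPENING is the finger opening in cm, from 0 to 8.54, set as the call begins (- or left out, the last holds). The fingers move at their own pace and stop on an object; FORCE is the grip in N (left out, the last holds). Time passes only in rows, so rows that do not move let the fingers close, or fill a call up. It gives the time, the measured TCP pose, the force and the opening at its end, in the units of the state.
- get_obs(): the state, without advancing time (a new reading comes with each control period).
- get_image(name): name is "scene" or "side" or "wrist"; returns a dict with "img" (480x640x3 uint8, red, green, blue), "fx", "fy", "cx", "cy" (pixels), "xyz" and "orientation" of the camera in the world. Camera axes: x right, y up, looking along -z (the intrinsics and any distortion apply to the point x, -y, -z); pixel columns grow to the right and rows downward; lengths in mm; the calibration is good to about 2 mm. A picture is of the moment at which its call begins. There is no depth.
- finish_job(): hands the job in, once; it reports no verdict.
Trained networks look in a picture, given as the dict that the camera call returned (one of the last four; its "shot" number tells which), for a name from the list of things; names that differ only in an ending like _2 or _b are one class to them, and where a whole thing is asked for, a point or a joint stands for the part that bears it (a point fixed in the world has none). Each returns a list of dicts, best first, with "confidence" (0 to 1); they miss things now and then, are a little off and sometimes report something else, mostly with a low value. They report only what shows in the picture. A call takes as long as a camera call.
- regions_of(picture, thing): "pixels" (480x640 bool, what is visible of it) and "box" ([left, top, right, bottom] in pixels, round what is visible of it).
The state is a dict: "time": time; "joint_pos": joint angles; "joint_vel": joint speeds; "effort": joint torques, N m; "tool_pos": TCP position; "tool_rot": TCP orientation; "contact_force": force on the tool from outside, world axes, zero at the start; "moment": the same for the moment, N m; "gripper_width": finger opening in mm.
Only numpy, scipy, OpenCV 4.12 (cv2) and the standard library are available. Lean on these libraries where they do the work, as an engineer would, in place of code of your own. Each camera call takes 0.05 s, during which the arm holds its last target.

## Working session

There is one attempt and no reset: what is moved stays moved. The work goes in short steps, Python scripts to look and compute and a shell command to move; the robot and the scene stay as the last step left them, time stands still between calls to the robot, and variables do not carry over. Pictures are saved under pics/ and viewed, and the job is handed in when it is done.

```bash
ls; mkdir -p pics; python3 - <<'E'
from rig import *
import cv2
o=get_obs()
for k,v in o.items(): print(k,v)
for n in ["scene","side","wrist"]:
    p=get_image(n); cv2.imwrite(f"pics/{n}0.png",p["img"][:,:,::-1])
    print(n,[p[k] for k in ("fx","fy","cx","cy","xyz","orientation")],[k for k in p])
E
```

```text
pics
time 0.0
joint_pos [-1.23074395e+00  3.09019445e-01  1.63524250e+00 -1.56294828e-05
  1.19970954e+00 -6.97036361e-02]
joint_vel [-2.30180354e-05  3.71053027e-04 -9.42958488e-04  8.26038140e-05
  3.22708240e-04  6.95662906e-04]
effort [ 1.12441823e-03 -4.15251195e+01 -2.76665139e+01 -9.91601519e-05
  1.01848296e-02 -3.10107161e-06]
tool_pos [ 248.6734404  -572.46609784  230.01145663]
tool_rot [[-9.17215846e-01 -8.07155020e-04  3.98389810e-01]
 [-3.98390599e-01  2.23774452e-03 -9.17213128e-01]
 [-1.51161434e-04 -9.99997170e-01 -2.37405771e-03]]
contact_force [-0.00567896  0.92492816  0.4598266 ]
moment [ 0.00338267 -0.03648604 -0.00433461]
gripper_width 85.13489496985136
scene [516.2636356705212, 516.2636356705212, 320.61055654155, 240.04265541220235, array([1034.33773647, -584.37760394, 1188.78972784]), array([[ 0.76943248, -0.52521761,  0.36348332],
       [ 0.6387075 ,  0.63725044, -0.43123613],
       [-0.0051371 ,  0.56396661,  0.82578162]])] ['img', 'fx', 'fy', 'cx', 'cy', 'xyz', 'orientation', 'shot']
side [568.3500120595476, 568.3500120595476, 319.5135696611875, 241.1426121273418, array([ 38.70234315, 832.04620997, 881.55331889]), array([[-0.8624618 ,  0.29199843, -0.41339636],
       [-0.50578446, -0.52708302,  0.68290964],
       [-0.01848566,  0.79807293,  0.60227724]])] ['img', 'fx', 'fy', 'cx', 'cy', 'xyz', 'orientation', 'shot']
wrist [341.7819977579438, 341.7819977579438, 320.8778897383006, 231.47627395214917, array([ 315.28081448, -542.75418655,  372.37310803]), array([[ 0.39904662,  0.87851883,  0.26261465],
       [-0.91692889,  0.38288827,  0.11241876],
       [-0.00179007, -0.28565929,  0.95832957]])] ['img', 'fx', 'fy', 'cx', 'cy', 'xyz', 'orientation', 'shot']
```

View pics/scene0.png

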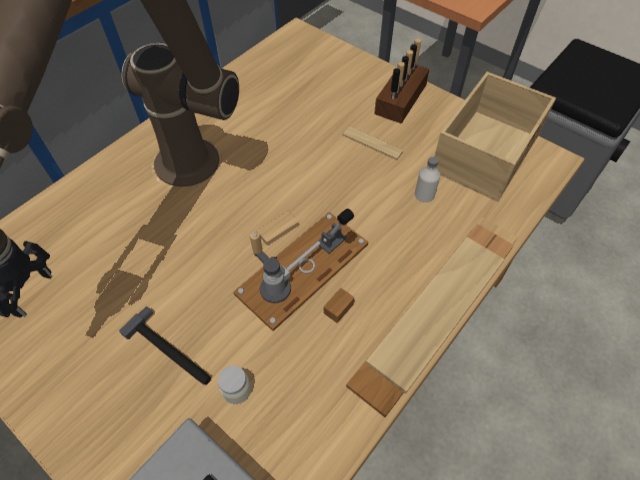

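View pics/side0.png

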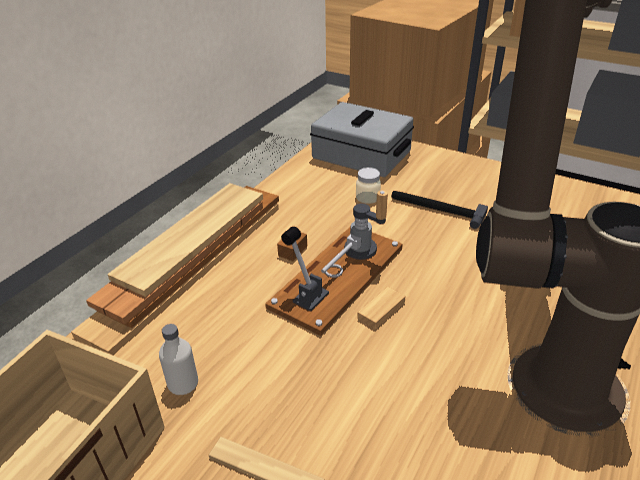

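```bash
cat > h.py <<'E'
from rig import *
import numpy as np, cv2
def P(cam):
    R=np.array(cam["orientation"]);return R,np.array(cam["xyz"])
def proj(cam,X):
    R,t=P(cam);c=(np.atleast_2d(X)-t)@R
    return np.c_[cam["cx"]+cam["fx"]*c[:,0]/-c[:,2], cam["cy"]+cam["fy"]*(-c[:,1])/-c[:,2]]
def ray(cam,uv):
    R,t=P(cam);d=np.array([(uv[0]-cam["cx"])/cam["fx"],-(uv[1]-cam["cy"])/cam["fy"],-1.]);d=R@d
    return t,d/np.linalg.norm(d)
def onz(cam,uv,z):
    t,d=ray(cam,uv);return t+d*(z-t[2])/d[2]
def tri(obs):
    A=np.zeros((3,3));b=np.zeros(3)
    for cam,uv in obs:
        t,d=ray(cam,uv);M=np.eye(3)-np.outer(d,d);A+=M;b+=M@t
    X=np.linalg.solve(A,b)
    return X,[np.round(proj(c,X)[0]-uv,1) for c,uv in obs]
def best(cam,thing):
    r=regions_of(cam,thing)
    return r
E
python3 - <<'E'
from h import *
cs={n:get_image(n) for n in ("scene","side")}
import pickle
out={}
for th in ["clamp","crank_handle","lever_knob","washer","offcut","screw","lever","beech_block","crank_grip"]:
    for n,c in cs.items():
        r=regions_of(c,th)
        out[th,n]=r
        for q in r[:2]:
            ys,xs=np.nonzero(q["pixels"]); print(th,n,round(q["confidence"],2),np.round(q["box"]),xs.mean().round(1),ys.mean().round(1),len(xs))
pickle.dump((cs,out),open("d0.pkl","wb"))
for n,c in cs.items():
    im=c["img"][:,:,::-1]
    x0,y0=((220,190) if n=="scene" else (250,160))
    cv2.imwrite(f"pics/{n}z.png",cv2.resize(im[y0:y0+180,x0:x0+160+20],None,fx=3.3,fy=3.3,interpolation=cv2.INTER_CUBIC))
E
```

```text
clamp side 0.6 [267. 190. 402. 336.] 335.0 271.2 8302
crank_handle scene 0.49 [248. 232. 263. 256.] 255.7 243.0 172
crank_handle side 0.67 [374. 191. 387. 220.] 381.2 205.6 267
lever_knob scene 0.82 [329. 207. 352. 239.] 341.1 221.3 331
lever_knob side 0.67 [283. 227. 320. 292.] 297.8 253.4 527
washer scene 0.52 [301. 273. 309. 271.] 305.0 271.5 8
washer side 0.5 [324. 263. 342. 277.] 334.7 272.1 100
washer side 0.29 [374. 191. 392. 220.] 381.6 204.4 286
offcut scene 0.73 [259. 212. 297. 245.] 277.6 228.2 702
offcut side 0.71 [358. 286. 403. 331.] 380.6 307.7 1067
offcut side 0.64 [280. 231. 320. 292.] 298.1 254.5 562
screw scene 0.91 [253. 231. 281. 280.] 264.7 258.2 607
screw side 0.71 [353. 192. 389. 229.] 370.8 212.8 724
lever scene 0.78 [326. 206. 352. 239.] 341.4 221.6 283
lever scene 0.65 [235. 209. 368. 331.] 299.0 268.7 7508
lever side 0.81 [279. 229. 321. 290.] 298.4 254.8 657
beech_block scene 0.88 [324. 288. 353. 322.] 338.5 305.1 648
beech_block scene 0.3 [414. 154. 443. 202.] 427.6 181.2 753
beech_block side 0.98 [277. 232. 308. 258.] 292.1 247.8 376
crank_grip scene 0.52 [248. 231. 263. 257.] 255.4 242.7 234
crank_grip side 0.79 [373. 193. 393. 219.] 381.4 205.3 285
```

View pics/scenez.png

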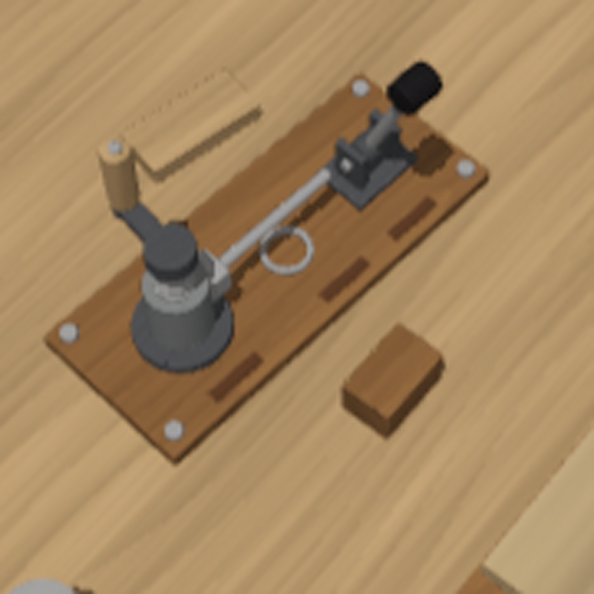

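View pics/sidez.png

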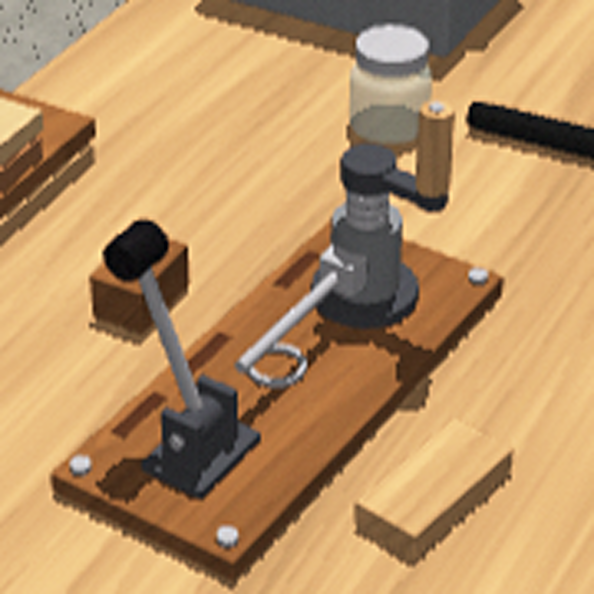

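```bash
cat > fit.py <<'E'
from h import *
import pickle
from scipy.optimize import least_squares
cs,out=pickle.load(open("d0.pkl","rb"))
S,D=cs["scene"],cs["side"]
# local corners (x,y,18); clamp -x toward robot
obs=[(S,(-75,180),(329.1,212.1)),(S,(75,180),(368.5,243.9)),(S,(75,-180),(273.6,327.9)),(S,(-75,-180),(234.2,292.1)),
(D,(75,180),(266.1,304.8)),(D,(-75,180),(321.8,332.7)),(D,(-75,-180),(402.1,244.8))]
for c,l,uv in obs: print(l,onz(c,uv,18).round(1))
def W(p,l,z):
    c,s=np.cos(p[2]),np.sin(p[2]);return np.array([p[0]+c*l[0]-s*l[1],p[1]+s*l[0]+c*l[1],z])
f=lambda p:np.concatenate([proj(c,W(p,l,18))[0]-uv for c,l,uv in obs])
r=least_squares(f,[500,0,0]);p=r.x;print(p,f(p).round(1))
print("screw axis",W(p,(0,-100),90),"pivot",W(p,(0,110),50))
kn=W(p,(130*np.sin(.36),110),50+130*np.cos(.36));print("knob pred",kn,proj(S,kn),proj(D,kn))
hs=[]
for c,n in((S,"scene"),(D,"side")):
    b=out["crank_handle",n][0]["box"];hs.append((c,((b[0]+b[2])/2,(b[1]+b[3])/2)))
print("handle tri",tri(hs))
# from zoom pictures: top cap & bottom
print("top",tri([(S,(220+116/3.3,190+147/3.3)),(D,(250+436/3.3,160+108/3.3))]))
print("knob",tri([(S,(220+415/3.3,190+87/3.3)),(D,(250+136/3.3,160+250/3.3))]))
E
python3 fit.py
```

```text
(-75, 180) [476.  116.7  18. ]
(75, 180) [628.1 100.4  18. ]
(75, -180) [ 597.  -248.1   18. ]
(-75, -180) [ 451.  -239.1   18. ]
(75, 180) [616.7 110.7  18. ]
(-75, 180) [467.4 123.1  18. ]
(-75, -180) [ 443.8 -233.8   18. ]
[ 5.34136948e+02 -6.50718240e+01 -6.83823088e-02] [-0.5 -1.4 -0.  -3.4 -0.6  0.4 -1.2 -0.8 -1.4 -1.1 -0.9 -1.8 -0.3 -1.6]
screw axis [ 527.30404574 -164.83810812   90.        ] pivot [541.65314141  44.67108847  50.        ]
knob pred [587.34176001  41.54191624 171.66658708] [[345.39127278 215.69090272]] [[290.84707749 236.23016938]]
handle tri (array([ 474.02432571, -158.79221392,  169.35723813]), [array([0.2, 0.1]), array([ 0.3, -0.1])])
top (array([ 472.65948968, -155.87611509,  204.66060706]), [array([-0.5, -0.1]), array([-0.5,  0.1])])
knob (array([588.47436136,  40.07937011, 171.47131108]), [array([-0.4, -0. ]), array([-0.4,  0. ])])
```

```bash
python3 -m handwheel '[0,-1.4,0,0,-0.18,0, 0,-1.4,0,0,-0.18,0, 0,-1.4,0,0,-0.18,0, 0,-1.4,0,0,-0.18,0, 0,-1.4,0,0,-0.18,0]' 8.5 20
```

```text
time: 1.78
tool_pos: [249.0, -573.2, 301.7]
tool_rot: [[-0.252, -0.0, 0.968], [-0.968, 0.0, -0.252], [0.0, -1.0, -0.0]]
contact_force: [0.6, -0.7, 0.1]
gripper_width: 85.1
```

```bash
cat > rel.py <<'E'
import sys
from h import *
o=get_obs();R=np.array(o["tool_rot"]);t=np.array(o["tool_pos"])
g=np.array(eval(sys.argv[1]),float) # target TCP world mm
print("t",round(o["time"],2),"tcp",t.round(1),"yawz",np.arctan2(R[1,2],R[0,2]).round(3),"w",round(o["gripper_width"],1),"F",np.round(o["contact_force"],1),"j",np.round(o["joint_pos"],2))
print("shift cm in tool",(R.T@(g-t)/10).round(2))
E
python3 rel.py '[588,41,300]'
```

```text
t 1.77 tcp [ 249.  -573.2  301.7] yawz -0.255 w 85.1 F [ 0.6 -0.7  0.1] j [-1.23  0.25  1.56 -0.    1.33 -0.98]
shift cm in tool [-67.99   0.17  17.31]
```

```bash
python3 -m handwheel '[-2,0,0.5,0,0,0, -4.5,0,1.2,0,0,0, -5,0,1.3,0,0,0, -5,0,1.3,0,0,0, -5,0,1.3,0,0,0]'; python3 rel.py '[588,41,300]'
```

```text
time: 2.4
tool_pos: [359.1, -376.8, 300.3]
tool_rot: [[-0.261, -0.0, 0.965], [-0.965, 0.002, -0.261], [-0.002, -1.0, -0.001]]
contact_force: [1.1, -0.2, 0.1]
gripper_width: 85.4
t 2.4 tcp [ 359.1 -376.8  300.3] yawz -0.264 w 85.4 F [ 1.1 -0.2  0.1] j [-0.89  0.05  1.8   0.    1.3  -0.63]
shift cm in tool [-46.31   0.09  11.18]
```

```bash
python3 -m handwheel '[-5,0,1.3,0,0,0, -5,0,1.2,0,0,0, -5,0,1.2,0,0,0, -5,0,1.2,0,0,0, -5,0,1.2,0,0,0]'; python3 rel.py '[588,41,300]'
```

```text
time: 3.02
tool_pos: [481.7, -151.2, 300.5]
tool_rot: [[-0.261, -0.001, 0.965], [-0.965, 0.001, -0.261], [-0.001, -1.0, -0.001]]
contact_force: [0.2, -0.9, -0.1]
gripper_width: 85.0
t 3.02 tcp [ 481.7 -151.2  300.5] yawz -0.264 w 85.0 F [ 0.2 -0.9 -0.1] j [-0.39  0.01  1.83  0.    1.3  -0.13]
shift cm in tool [-21.33   0.05   5.24]
```

```bash
python3 -m handwheel '[-5,0,1.2,0,0,0, -5,0,1.2,0,0,0, -5,0,1.2,0,0,0, -3.5,0,0.8,0,0,0, 0,0,0,0,-0.17,0]'; python3 rel.py '[588,41,240]'
```

```text
time: 3.65
tool_pos: [571.8, 17.0, 300.1]
tool_rot: [[-0.085, -0.002, 0.996], [-0.996, 0.001, -0.085], [-0.001, -1.0, -0.002]]
contact_force: [-0.0, 0.2, -0.8]
gripper_width: 85.1
t 3.65 tcp [571.8  17.  300.1] yawz -0.086 w 85.1 F [-0.   0.2 -0.8] j [-0.05  0.15  1.69  0.    1.31  0.04]
shift cm in tool [-2.52  6.01  1.42]
```

```bash
python3 -m handwheel '[-1.2,1,0.7,0,0.01,0, -1.3,1.5,0.7,0,0,0, 0,1.5,0,0,0,0, 0,1.3,0,0,0,0, 0,0,0,0,0,0]' 8.5 20;  python3 rel.py '[588,41,153]'; python3 - <<'E'
from h import *
import pickle
o={}
for n in ("scene","wrist"):
    p=get_image(n); o[n]=p
    im=p["img"][:,:,::-1]
    cv2.imwrite(f"pics/{n}1.png",im)
pickle.dump(o,open("d1.pkl","wb"))
for n in o:
    print(n,proj(o[n],[587.5,41.5,171.7]))
E
```

```text
time: 4.28
tool_pos: [587.2, 36.3, 246.1]
tool_rot: [[-0.102, -0.004, 0.995], [-0.995, -0.0, -0.102], [0.001, -1.0, -0.004]]
contact_force: [0.2, 0.3, 1.6]
gripper_width: 84.9
t 4.28 tcp [587.2  36.3 246.1] yawz -0.102 w 84.9 F [0.2 0.3 1.6] j [-0.01  0.23  1.71 -0.    1.21  0.09]
shift cm in tool [-0.48  9.31  0.07]
scene [[345.43175698 215.72584638]]
wrist [[320.08669661 236.6412195 ]]
```

View pics/wrist1.png

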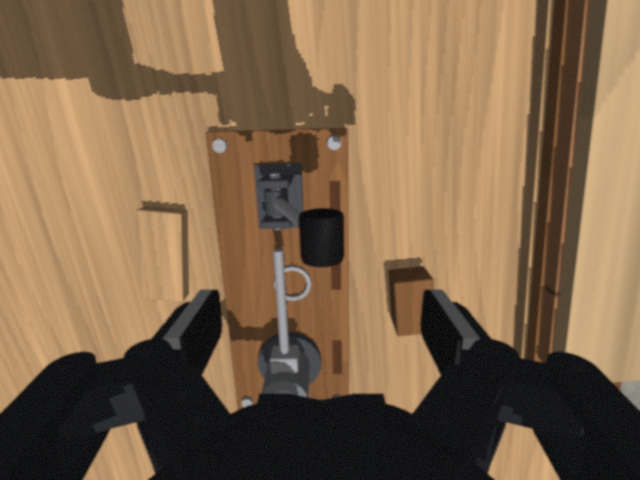

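```bash
python3 -m handwheel '[-0.25,1.5,0,0,-0.03,0, -0.2,2,0,0,0,0, 0,2.2,0,0,0,0, 0,2.2,0,0,0,0, 0,1.3,0,0,0,0]' ;  python3 rel.py '[588,41,153]'
```

```text
time: 5.0
tool_pos: [588.2, 41.2, 154.6]
tool_rot: [[-0.07, -0.002, 0.998], [-0.998, 0.0, -0.07], [0.0, -1.0, -0.002]]
contact_force: [0.8, 0.2, -0.5]
gripper_width: 85.1
t 5.0 tcp [588.2  41.2 154.6] yawz -0.07 w 85.1 F [ 0.8  0.2 -0.5] j [-0.    0.32  1.78  0.    1.04  0.07]
shift cm in tool [ 0.02  0.16 -0.01]
```

```bash
python3 -m handwheel '[0,0,0,0,0,0, 0,0,0,0,0,0, 0,0,0,0,0,0, 0,0,0,0,0,0, 0,0,0,0,0,0]' 3.4 20;  python3 rel.py '[588,41,153]'
```

```text
time: 5.62
tool_pos: [589.2, 41.2, 156.7]
tool_rot: [[-0.071, 0.001, 0.997], [-0.997, -0.0, -0.071], [-0.0, -1.0, 0.001]]
contact_force: [0.7, 0.1, 0.8]
gripper_width: 34.3
t 5.62 tcp [589.2  41.2 156.7] yawz -0.071 w 34.3 F [0.7 0.1 0.8] j [-0.    0.32  1.78 -0.    1.04  0.07]
shift cm in tool [ 0.03  0.37 -0.12]
```

```bash
python3 -m handwheel '[0,0,-0.4,0,0,0, 0,0,-0.6,0,0,0, 0,0,-0.7,0,0,0, 0,0,-0.7,0,0,0, 0,0,-0.7,0,0,0]';  python3 rel.py '[495,47,156]'
```

```text
time: 6.25
tool_pos: [568.2, 42.9, 162.5]
tool_rot: [[-0.071, 0.025, 0.997], [-0.997, -0.001, -0.071], [-0.001, -1.0, 0.025]]
contact_force: [12.0, -0.4, 9.0]
gripper_width: 33.5
t 6.25 tcp [568.2  42.9 162.5] yawz -0.071 w 33.5 F [12.  -0.4  9. ] j [-0.    0.26  1.84 -0.    1.01  0.07]
shift cm in tool [ 0.11  0.47 -7.34]
```

```bash
python3 -m handwheel '[0,0,-0.7,0,0,0, 0,0,-0.7,0,0,0, 0,0,-0.7,0,0,0, 0,0,-0.7,0,0,0, 0,0,-0.7,0,0,0]';  python3 rel.py '[495,47,156]'
```

```text
time: 6.88
tool_pos: [532.7, 45.6, 162.1]
tool_rot: [[-0.071, 0.023, 0.997], [-0.997, -0.0, -0.071], [-0.001, -1.0, 0.023]]
contact_force: [10.9, -0.1, 7.0]
gripper_width: 34.2
t 6.88 tcp [532.7  45.6 162.1] yawz -0.071 w 34.2 F [10.9 -0.1  7. ] j [ 0.    0.2   1.92 -0.    1.    0.08]
shift cm in tool [ 0.13  0.53 -3.79]
```

```bash
python3 -m handwheel '[0,0.05,-0.7,0,0,0, 0,0.1,-0.7,0,0,0, 0,0.15,-0.7,0,0,0, 0,0.15,-0.7,0,0,0, 0,0.2,-0.7,0,0,0]';  python3 rel.py '[495,47,156]'
```

```text
time: 7.5
tool_pos: [498.3, 48.1, 155.6]
tool_rot: [[-0.071, 0.024, 0.997], [-0.997, -0.0, -0.071], [-0.001, -1.0, 0.024]]
contact_force: [11.0, -0.7, 6.8]
gripper_width: 34.3
t 7.5 tcp [498.3  48.1 155.6] yawz -0.071 w 34.3 F [11.  -0.7  6.8] j [ 0.01  0.15  2.   -0.    0.97  0.08]
shift cm in tool [ 0.13 -0.05 -0.32]
```

```bash
python3 -m handwheel '[0,0,-0.4,0,0,0, 0,0,-0.3,0,0,0, 0,0,-0.2,0,0,0, 0,0,0,0,0,0, 0,0,0,0,0,0]';  python3 rel.py '[495,47,156]'; python3 - <<'E'
from h import *
for n in ("scene","side"):
    p=get_image(n); im=p["img"][:,:,::-1]
    x0,y0=((220,130) if n=="scene" else (250,160))
    cv2.imwrite(f"pics/{n}2.png",cv2.resize(im[y0:y0+180,x0:x0+180],None,fx=3.3,fy=3.3,interpolation=cv2.INTER_CUBIC))
    for a in (.6,.66,.75):
        print(n,a,(proj(p,[541.65+130*np.sin(.36-a),48-3,50+130*np.cos(.36-a)])[0]-[x0,y0])*3.3)
E
```

```text
time: 8.12
tool_pos: [491.5, 48.6, 154.0]
tool_rot: [[-0.071, 0.029, 0.997], [-0.997, -0.0, -0.071], [-0.002, -1.0, 0.029]]
contact_force: [20.6, -0.4, -6.7]
gripper_width: 34.0
t 8.12 tcp [491.5  48.6 154. ] yawz -0.071 w 34.0 F [20.6 -0.4 -6.7] j [ 0.01  0.13  2.02 -0.    0.96  0.08]
shift cm in tool [ 0.14 -0.19  0.37]
scene 0.6 [337.68980586 225.24985992]
scene 0.66 [330.11866983 222.09136513]
scene 0.75 [319.13784456 218.25548412]
side 0.6 [235.86278409 284.28168098]
side 0.66 [246.45729963 290.56502506]
side 0.75 [262.045272   300.96774104]
```

View pics/side2.png

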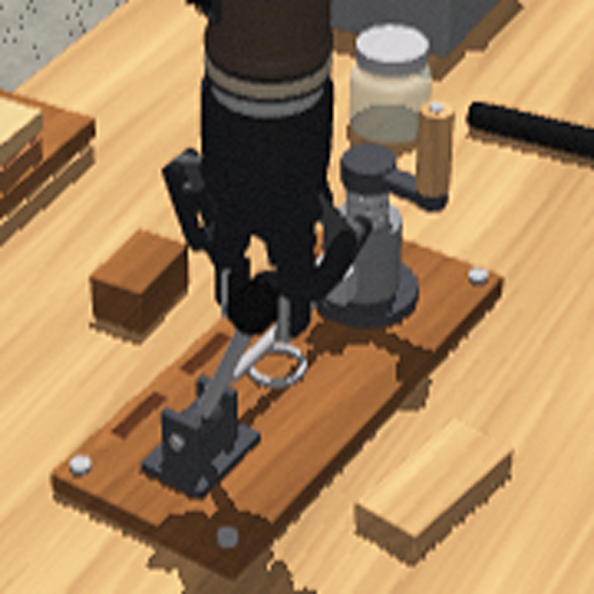

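View pics/scene2.png

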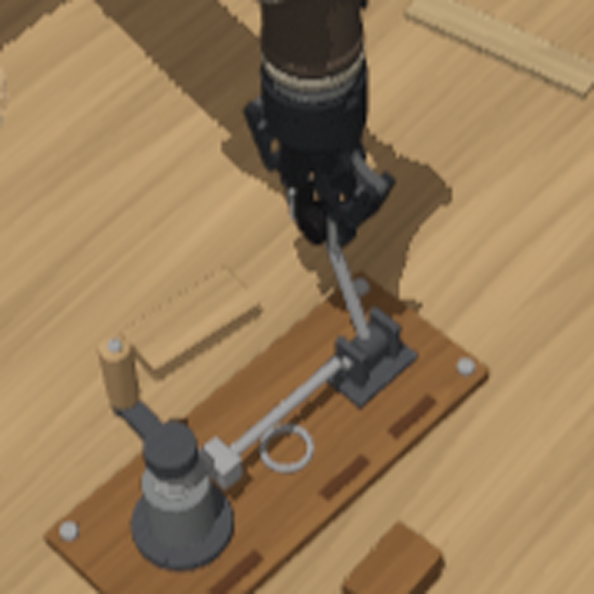

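```bash
python3 -m handwheel '[0,-0.1,0.4,0,0,0, 0,-0.15,0.6,0,0,0, 0,-0.1,0.7,0,0,0, 0,-0.1,0.7,0,0,0, 0,0,0.7,0,0,0]';  python3 rel.py '[592,41,156]'
```

```text
time: 8.85
tool_pos: [517.8, 46.6, 158.5]
tool_rot: [[-0.071, 0.018, 0.997], [-0.997, -0.0, -0.071], [-0.001, -1.0, 0.018]]
contact_force: [8.7, -0.7, 6.4]
gripper_width: 34.3
t 8.85 tcp [517.8  46.6 158.5] yawz -0.071 w 34.3 F [ 8.7 -0.7  6.4] j [ 0.01  0.18  1.95 -0.    0.99  0.08]
shift cm in tool [0.03 0.38 7.43]
```

```bash
python3 -m handwheel '[0,0,0.7,0,0,0, 0,0,0.7,0,0,0, 0,0,0.7,0,0,0, 0,0,0.7,0,0,0, 0,0,0.7,0,0,0]';  python3 rel.py '[592,41,156]'
```

```text
time: 9.48
tool_pos: [550.2, 44.1, 156.7]
tool_rot: [[-0.071, 0.012, 0.997], [-0.997, -0.0, -0.071], [-0.001, -1.0, 0.012]]
contact_force: [7.5, -0.6, -1.6]
gripper_width: 34.3
t 9.47 tcp [550.2  44.1 156.7] yawz -0.071 w 34.3 F [ 7.5 -0.6 -1.6] j [ 0.    0.25  1.88 -0.    1.01  0.07]
shift cm in tool [0.01 0.12 4.19]
```

```bash
python3 -m handwheel '[0,0,0.7,0,0,0, 0,0.1,0.7,0,0,0, 0,0.1,0.6,0,0,0, 0,0.1,0.6,0,0,0, 0,0.1,0.6,0,0,0]';  python3 rel.py '[592,41,156]'
```

```text
time: 10.1
tool_pos: [579.1, 41.9, 150.5]
tool_rot: [[-0.071, 0.005, 0.997], [-0.997, -0.0, -0.071], [-0.0, -1.0, 0.005]]
contact_force: [4.6, -0.1, -4.0]
gripper_width: 34.3
t 10.1 tcp [579.1  41.9 150.5] yawz -0.071 w 34.3 F [ 4.6 -0.1 -4. ] j [-0.    0.31  1.81 -0.    1.02  0.07]
shift cm in tool [-0.01 -0.54  1.3 ]
```

```bash
python3 -m handwheel '[0,-0.1,0.5,0,0,0, 0,-0.1,0.5,0,0,0, 0,0,0.3,0,0,0, 0,0,0,0,0,0, 0,0,0,0,0,0]';  python3 rel.py '[592,41,156]'; python3 - <<'E'
from h import *
for n in ("scene","side"):
    p=get_image(n); im=p["img"][:,:,::-1]
    x0,y0=((220,130) if n=="scene" else (250,160))
    cv2.imwrite(f"pics/{n}3.png",cv2.resize(im[y0:y0+180,x0:x0+180],None,fx=3.3,fy=3.3,interpolation=cv2.INTER_CUBIC))
    for a in (0,.06):
        print(n,a,(proj(p,[541.65+130*np.sin(.36-a),48-7,50+130*np.cos(.36-a)])[0]-[x0,y0])*3.3)
E
```

```text
time: 10.72
tool_pos: [589.3, 41.2, 152.1]
tool_rot: [[-0.071, -0.001, 0.997], [-0.997, 0.0, -0.071], [0.0, -1.0, -0.001]]
contact_force: [-0.0, 0.4, 0.2]
gripper_width: 33.9
t 10.72 tcp [589.3  41.2 152.1] yawz -0.071 w 33.9 F [-0.   0.4  0.2] j [-0.    0.33  1.78  0.    1.03  0.07]
shift cm in tool [ 0.   -0.39  0.27]
scene 0 [413.45213966 283.29842419]
scene 0.06 [405.79709508 276.24028947]
side 0 [135.11771688 251.06908538]
side 0.06 [144.71067719 251.22165015]
```

View pics/side3.png

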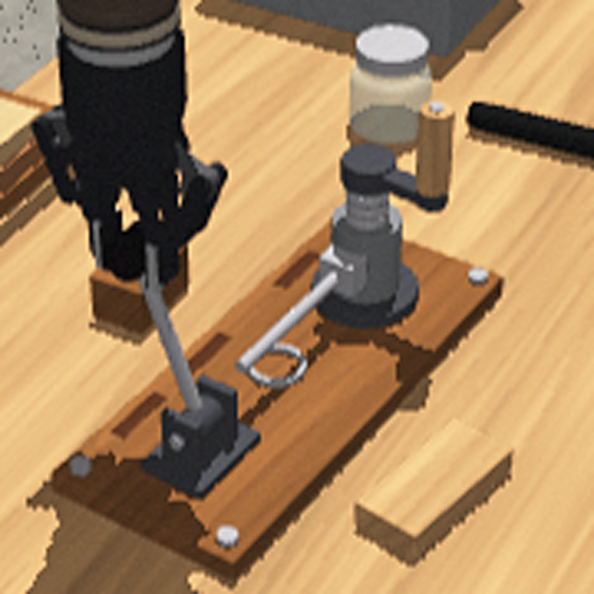

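```bash
python3 -m handwheel '[0,0,0,0,0,0, 0,0,0,0,0,0, 0,-1.5,0,0,0,0, 0,-4,0,0,0,0, 0,-5,0,0,0,0]' 8.5;  python3 rel.py '[473,-158,290]'
```

```text
time: 11.45
tool_pos: [589.3, 41.1, 258.2]
tool_rot: [[-0.071, -0.002, 0.997], [-0.997, -0.0, -0.071], [0.0, -1.0, -0.002]]
contact_force: [1.6, 0.8, 0.8]
gripper_width: 85.2
t 11.45 tcp [589.3  41.1 258.2] yawz -0.071 w 85.2 F [1.6 0.8 0.8] j [-0.    0.22  1.69 -0.    1.23  0.07]
shift cm in tool [ 20.69  -3.16 -10.19]
```

```bash
python3 -m handwheel '[0,-3.5,0,0,0.18,0, 0,0,0,0,0.18,0, 0,0,0,0,0.18,0, 0,0,0,0,0.18,0, 0,0,0,0,0.18,0]';  python3 rel.py '[473,-158,290]'
```

```text
time: 12.08
tool_pos: [590.2, 41.1, 293.7]
tool_rot: [[-0.829, 0.002, 0.56], [-0.56, -0.0, -0.829], [-0.001, -1.0, 0.001]]
contact_force: [0.4, 0.2, -0.3]
gripper_width: 84.9
t 12.07 tcp [590.2  41.1 293.7] yawz -0.977 w 84.9 F [ 0.4  0.2 -0.3] j [-0.    0.19  1.65 -0.    1.3   0.97]
shift cm in tool [20.86  0.35  9.94]
```

```bash
python3 -m handwheel '[0,0,0,0,0.18,0, 0,0,0,0,0.18,0, 0,0,0,0,0.18,0, 0,0,0,0,0.18,0, 0,0,0,0,0,0]';  python3 rel.py '[473,-158,290]'
```

```text
time: 12.7
tool_pos: [590.2, 41.1, 293.5]
tool_rot: [[-0.993, 0.001, -0.118], [0.118, 0.0, -0.993], [-0.001, -1.0, -0.0]]
contact_force: [1.0, -0.8, 0.3]
gripper_width: 84.7
t 12.7 tcp [590.2  41.1 293.5] yawz -1.689 w 84.7 F [ 1.  -0.8  0.3] j [-0.    0.19  1.65  0.    1.3   1.68]
shift cm in tool [ 9.3   0.33 21.15]
```

```bash
python3 -m handwheel '[1.8,0,4.0,0,0,0, 2.2,0,5.0,0,0,0, 2.2,0,5.0,0,0,0, 1.8,0,4.2,0,0,0, 1.3,0.4,2.9,0,0,0]';  python3 rel.py '[473,-158,290]'; python3 - <<'E'
from h import *
import pickle
o={}
for n in ("wrist","side","scene"):
    p=get_image(n); o[n]=p
    cv2.imwrite(f"pics/{n}4.png",p["img"][:,:,::-1])
    print(n,proj(p,[[472.5,-158.5,204.5],[527.3,-164.8,90],[473,-158,170]]).round(1))
pickle.dump(o,open("d4.pkl","wb"))
E
```

```text
time: 13.32
tool_pos: [471.7, -158.9, 289.4]
tool_rot: [[-0.993, 0.002, -0.118], [0.118, -0.001, -0.993], [-0.002, -1.0, 0.001]]
contact_force: [0.4, 0.4, -1.0]
gripper_width: 84.7
t 13.32 tcp [ 471.7 -158.9  289.4] yawz -1.689 w 84.7 F [ 0.4  0.4 -1. ] j [-0.41  0.01  1.86 -0.    1.27  1.28]
shift cm in tool [-0.12 -0.06 -0.11]
wrist [[321.3 237. ]
 [320.9 147.6]
 [320.5 223.5]]
side [[382.2 192.4]
 [360.2 225.9]
 [381.2 205.4]]
scene [[253.9 235.2]
 [273.3 274.9]
 [255.8 243.4]]
```

View pics/wrist4.png

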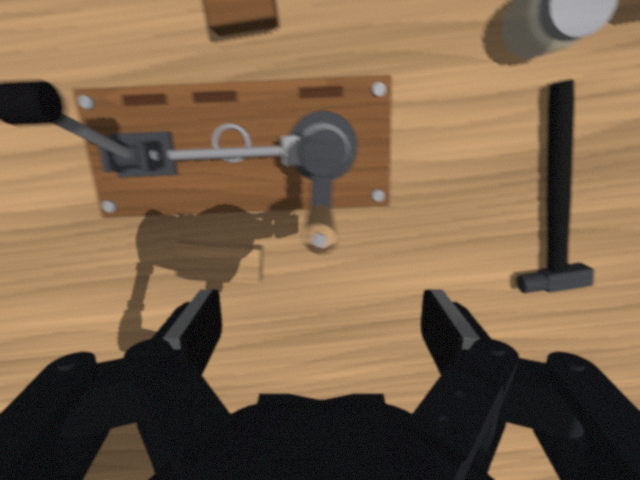

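View pics/side4.png

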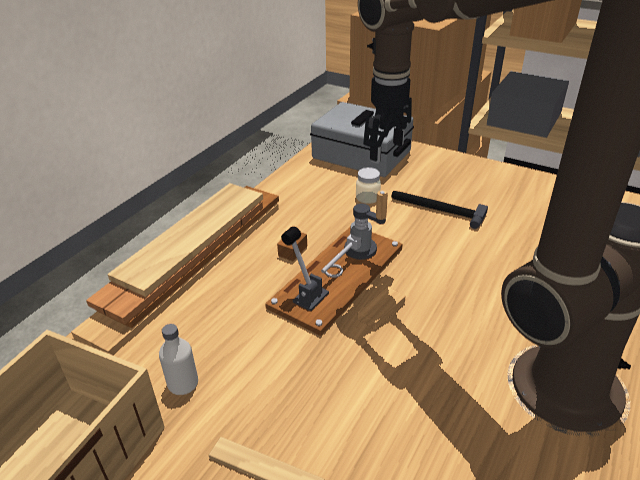

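View pics/scene4.png

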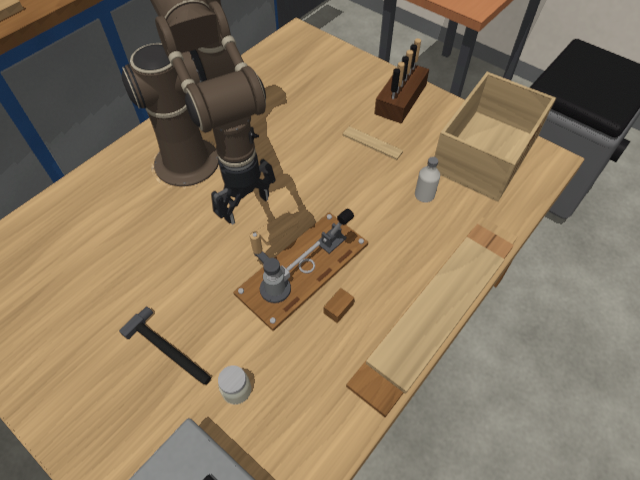

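```bash
python3 -m handwheel '[-0.05,1.5,-0.02,0,0,0, 0,3.5,0,0,0,0, 0,4,0,0,0,0, 0,3.3,0,0,0,0, 0,1.5,0,0,0,0]';  python3 rel.py '[473,-158,152]'
```

```text
time: 14.1
tool_pos: [471.6, -155.1, 147.4]
tool_rot: [[-0.993, -0.004, -0.117], [0.117, 0.002, -0.993], [0.005, -1.0, -0.002]]
contact_force: [-0.5, 0.2, 0.2]
gripper_width: 85.1
t 14.1 tcp [ 471.6 -155.1  147.4] yawz -1.688 w 85.1 F [-0.5  0.2  0.2] j [-0.41  0.17  2.    0.    0.98  1.28]
shift cm in tool [-0.17 -0.46  0.27]
```

```bash
python3 -m handwheel '[0,0,0,0,0,0, 0,0,0,0,0,0, 0,0,0,0,0,0, 0,0,0,0,0,0, 0,0,0,0,0,0]' 2.8 20;  python3 rel.py '[473,-158,152]'; python3 - <<'E'
from h import *
import pickle
o={}
for n in ("wrist","side","scene"):
    p=get_image(n); o[n]=p
    cv2.imwrite(f"pics/{n}5.png",p["img"][:,:,::-1])
a=o["side"]["img"][150:250,310:430,::-1];b=o["scene"]["img"][210:310,210:330,::-1]
cv2.imwrite("pics/c5.png",cv2.resize(np.hstack([a,b]),None,fx=3.3,fy=3.3,interpolation=cv2.INTER_CUBIC))
pickle.dump(o,open("d5.pkl","wb"))
E
```

```text
time: 14.72
tool_pos: [473.1, -157.3, 150.8]
tool_rot: [[-0.993, 0.001, -0.12], [0.12, -0.0, -0.993], [-0.001, -1.0, 0.0]]
contact_force: [0.0, 0.3, 0.2]
gripper_width: 27.9
t 14.72 tcp [ 473.1 -157.3  150.8] yawz -1.691 w 27.9 F [0.  0.3 0.2] j [-0.41  0.16  1.99 -0.    0.98  1.28]
shift cm in tool [ 0.01 -0.12  0.07]
```

View pics/wrist5.png

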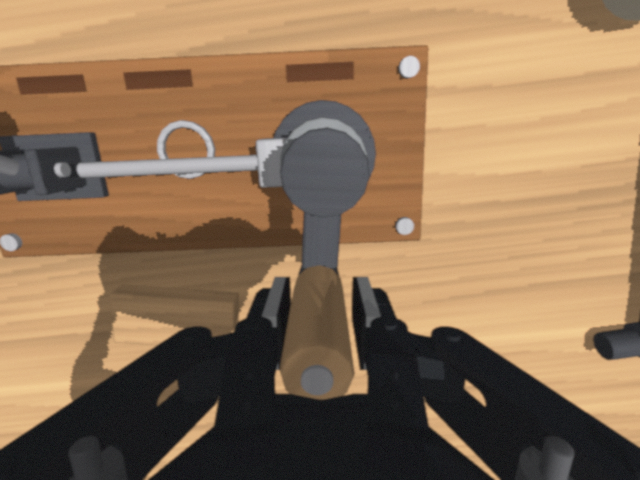

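View pics/c5.png

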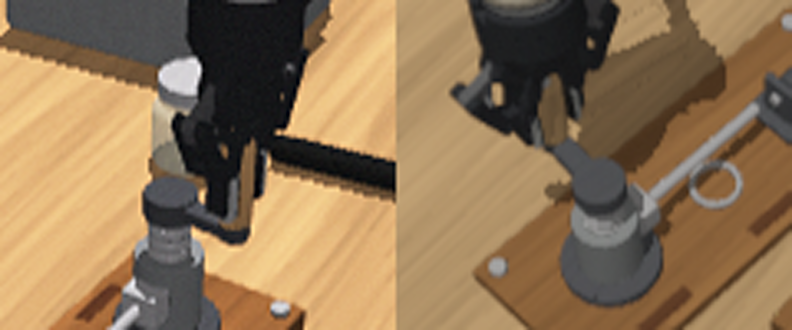

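```bash
cat > hub.py <<'E'
import sys,pickle
from h import *
tag=sys.argv[1]
T=pickle.load(open("d5.pkl","rb"))
ax=np.array([527.3,-164.8,150.])
o=get_obs();R=np.array(o["tool_rot"]);t=np.array(o["tool_pos"])
y=np.arctan2(R[1,2],R[0,2]);phi=y-np.pi/2
c=t[:2]+55*np.array([R[0,0],R[1,0]])*-1
h=np.arctan2(t[1]-ax[1],t[0]-ax[0])
th=(np.pi-0.068-h+np.pi)%(2*np.pi)-np.pi
print("t",round(o["time"],2),"tcp",t.round(1),"r",np.hypot(*(t-ax)[:2]).round(1),"theta(mod)",th.round(3),"yawz",y.round(3),"implied centre",c.round(1),"w",round(o["gripper_width"],1),"F",np.round(o["contact_force"],1),"j6",np.round(o["joint_pos"][[0,5]],2))
ims=[]
for n,bx in (("side",(353,203,371,214)),("scene",(263,255,283,268))):
    p=get_image(n); g=cv2.cvtColor(p["img"],cv2.COLOR_RGB2GRAY).astype(np.float32)
    g0=cv2.cvtColor(T[n]["img"],cv2.COLOR_RGB2GRAY).astype(np.float32)
    x0,y0,x1,y1=bx; u=6
    tm=cv2.resize(g0[y0:y1,x0:x1],None,fx=u,fy=u,interpolation=cv2.INTER_CUBIC)
    m=12; A=cv2.resize(g[y0-m:y1+m,x0-m:x1+m],None,fx=u,fy=u,interpolation=cv2.INTER_CUBIC)
    r=cv2.matchTemplate(A,tm,cv2.TM_CCOEFF_NORMED);_,v,_,l=cv2.minMaxLoc(r)
    d=np.array(l)/u-m
    q=proj(p,[ax,ax+[0,0,10]]);g10=(q[1]-q[0])
    print(n,"score",round(v,3),"dpix",d.round(2),"dlift mm",round(10*d@g10/(g10@g10),2))
    X,Y=((310,150) if n=="side" else (210,210))
    ims.append(p["img"][Y:Y+100,X:X+120,::-1])
cv2.imwrite(f"pics/c{tag}.png",cv2.resize(np.hstack(ims),None,fx=3.3,fy=3.3,interpolation=cv2.INTER_CUBIC))
E
python3 hub.py 6
```

```text
t 14.88 tcp [ 472.9 -157.1  150.4] r 54.9 theta(mod) 0.072 yawz -1.691 implied centre [ 527.5 -163.7] w 28.3 F [ 0.7 -0.  -0.2] j6 [-0.41  1.28]
side score 0.985 dpix [0. 0.] dlift mm 0.0
scene score 0.993 dpix [0. 0.] dlift mm 0.0
```

```bash
python3 -m handwheel '[-0.01,0,0.3,0,-0.05,0, -0.04,0,0.66,0,-0.12,0, -0.04,0,0.66,0,-0.12,0, -0.04,0,0.66,0,-0.12,0, -0.04,0,0.66,0,-0.12,0]'; python3 hub.py 7
```

```text
time: 15.6
tool_pos: [476.3, -185.2, 150.1]
tool_rot: [[-0.916, -0.002, 0.402], [-0.402, 0.002, -0.916], [0.001, -1.0, -0.003]]
contact_force: [-1.0, 0.9, 1.2]
gripper_width: 28.4
t 15.6 tcp [ 476.3 -185.2  150.1] r 54.9 theta(mod) -0.449 yawz -1.157 implied centre [ 526.7 -163.1] w 28.4 F [-1.   0.9  1.2] j6 [-0.46  0.7 ]
side score 0.889 dpix [ 0.17 -0.33] dlift mm 0.94
scene score 0.821 dpix [0.5 0.5] dlift mm -2.52
```

View pics/c7.png

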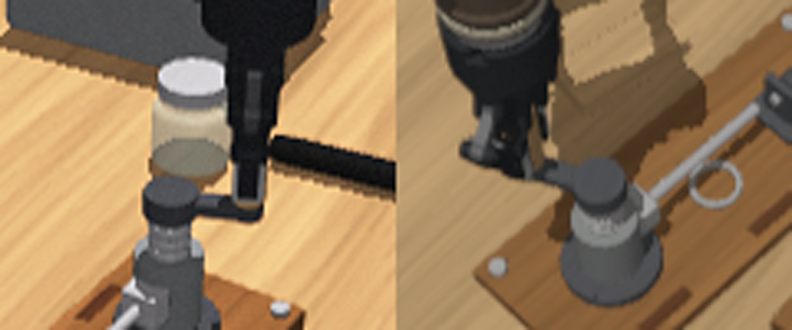

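```bash
python3 -m handwheel '[-0.04,0,0.66,0,-0.12,0, -0.04,0,0.66,0,-0.12,0, -0.04,0,0.66,0,-0.12,0, -0.04,0,0.66,0,-0.12,0, -0.04,0,0.66,0,-0.12,0]'; python3 hub.py 8
```

```text
time: 16.32
tool_pos: [497.4, -210.1, 150.0]
tool_rot: [[-0.531, -0.002, 0.848], [-0.848, 0.001, -0.531], [0.0, -1.0, -0.003]]
contact_force: [-2.4, 1.2, 1.3]
gripper_width: 28.1
t 16.32 tcp [ 497.4 -210.1  150. ] r 54.3 theta(mod) -1.056 yawz -0.559 implied centre [ 526.6 -163.5] w 28.1 F [-2.4  1.2  1.3] j6 [-0.48  0.08]
side score 0.73 dpix [  2.17 -10.67] dlift mm 29.71
scene score 0.529 dpix [4.83 4.83] dlift mm -24.31
```

```bash
python3 -m handwheel '[-0.04,0,0.66,0,-0.12,0, -0.04,0,0.66,0,-0.12,0, -0.04,0,0.66,0,-0.12,0, -0.04,0,0.66,0,-0.12,0, -0.04,0,0.66,0,-0.12,0]'; python3 hub.py 9
```

```text
time: 17.05
tool_pos: [529.1, -218.7, 150.1]
tool_rot: [[0.039, -0.002, 0.999], [-0.999, 0.0, 0.039], [-0.0, -1.0, -0.002]]
contact_force: [-1.3, 0.1, 0.9]
gripper_width: 28.1
t 17.05 tcp [ 529.1 -218.7  150.1] r 54.0 theta(mod) -1.672 yawz 0.039 implied centre [ 526.9 -163.8] w 28.1 F [-1.3  0.1  0.9] j6 [-0.47 -0.51]
side score 0.774 dpix [ 0.   -0.83] dlift mm 2.31
scene score 0.295 dpix [0.17 3.5 ] dlift mm -15.31
```

View pics/c9.png

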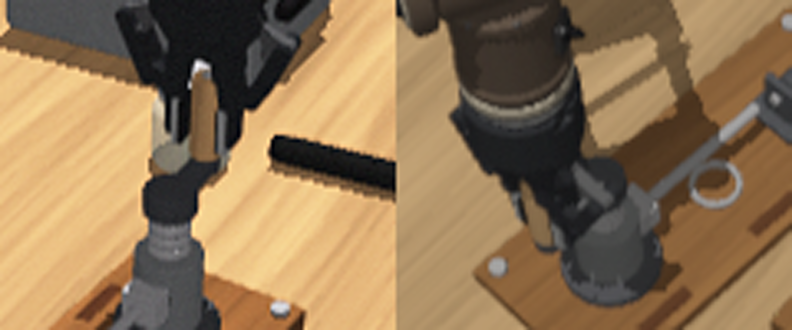

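```bash
python3 -m handwheel '[-0.02,0,0.66,0,-0.12,0, -0.03,0,0.66,0,-0.12,0, -0.03,0,0.66,0,-0.12,0, -0.03,0,0.66,0,-0.12,0, -0.03,0,0.66,0,-0.12,0]'; python3 hub.py 10
```

```text
time: 17.77
tool_pos: [559.9, -208.5, 149.9]
tool_rot: [[0.596, -0.002, 0.803], [-0.803, 0.0, 0.596], [-0.001, -1.0, -0.001]]
contact_force: [-1.4, 0.1, -0.3]
gripper_width: 28.2
t 17.77 tcp [ 559.9 -208.5  149.9] r 54.5 theta(mod) -2.28 yawz 0.638 implied centre [ 527.1 -164.3] w 28.2 F [-1.4  0.1 -0.3] j6 [-0.43 -1.07]
side score 0.73 dpix [-0.17 -1.  ] dlift mm 2.75
scene score 0.562 dpix [-0.33  1.5 ] dlift mm -6.28
```

View pics/c10.png

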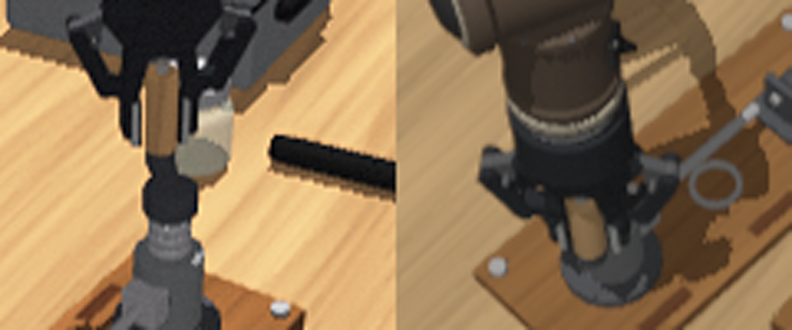

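```bash
python3 -m handwheel '[-0.03,0,0.66,0,-0.12,0, -0.04,0,0.66,0,-0.12,0, -0.04,0,0.66,0,-0.12,0, -0.04,0,0.66,0,-0.12,0, -0.04,0,0.66,0,-0.12,0]'; python3 hub.py 11
```

```text
time: 18.5
tool_pos: [579.4, -183.0, 150.3]
tool_rot: [[0.945, -0.001, 0.327], [-0.327, -0.001, 0.945], [-0.0, -1.0, -0.001]]
contact_force: [-1.3, -1.9, 0.9]
gripper_width: 27.6
t 18.5 tcp [ 579.4 -183.   150.3] r 55.2 theta(mod) -2.874 yawz 1.238 implied centre [ 527.5 -165. ] w 27.6 F [-1.3 -1.9  0.9] j6 [-0.38 -1.61]
side score 0.732 dpix [  2.17 -10.67] dlift mm 29.71
scene score 0.485 dpix [0.17 4.33] dlift mm -18.92
```

View pics/c11.png

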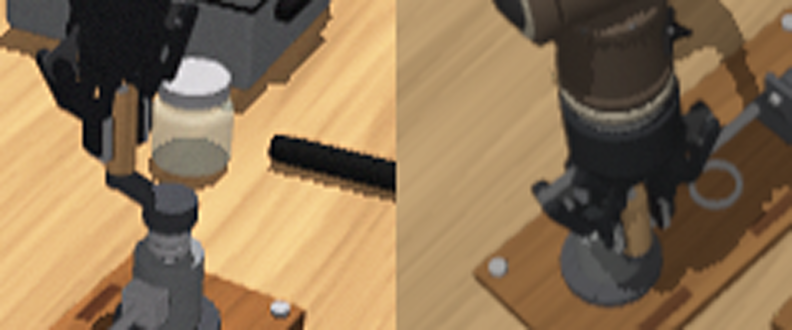

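```bash
python3 -m handwheel '[-0.01,0,-0.4,0,0.07,0, -0.06,0.05,-0.82,0,0.15,0, -0.06,0.05,-0.82,0,0.15,0, -0.06,0.05,-0.82,0,0.15,0, -0.06,0.05,-0.82,0,0.15,0]'; python3 hub.py 12
```

```text
time: 19.23
tool_pos: [558.5, -211.3, 148.9]
tool_rot: [[0.529, 0.003, 0.848], [-0.848, -0.0, 0.529], [0.002, -1.0, 0.003]]
contact_force: [1.6, 1.8, 0.4]
gripper_width: 27.9
t 19.23 tcp [ 558.5 -211.3  148.9] r 56.0 theta(mod) -2.23 yawz 0.558 implied centre [ 529.4 -164.6] w 27.9 F [1.6 1.8 0.4] j6 [-0.44 -0.99]
side score 0.643 dpix [-0.33  2.  ] dlift mm -5.57
scene score 0.379 dpix [-3.5  -0.67] dlift mm 5.31
```

```bash
python3 -m handwheel '[-0.06,0.05,-0.82,0,0.15,0, -0.06,0.05,-0.82,0,0.15,0, -0.06,0.05,-0.82,0,0.15,0, -0.06,0.05,-0.82,0,0.15,0, -0.06,0.05,-0.82,0,0.15,0]'; python3 hub.py 13
```

```text
time: 19.95
tool_pos: [519.5, -219.6, 146.6]
tool_rot: [[-0.186, 0.004, 0.983], [-0.983, -0.002, -0.186], [0.001, -1.0, 0.004]]
contact_force: [2.2, -0.4, 1.8]
gripper_width: 28.1
t 19.95 tcp [ 519.5 -219.6  146.6] r 55.4 theta(mod) -1.497 yawz -0.187 implied centre [ 529.7 -165.6] w 28.1 F [ 2.2 -0.4  1.8] j6 [-0.48 -0.29]
side score 0.686 dpix [0. 3.] dlift mm -8.31
scene score 0.375 dpix [4.83 5.33] dlift mm -26.48
```

View pics/c13.png

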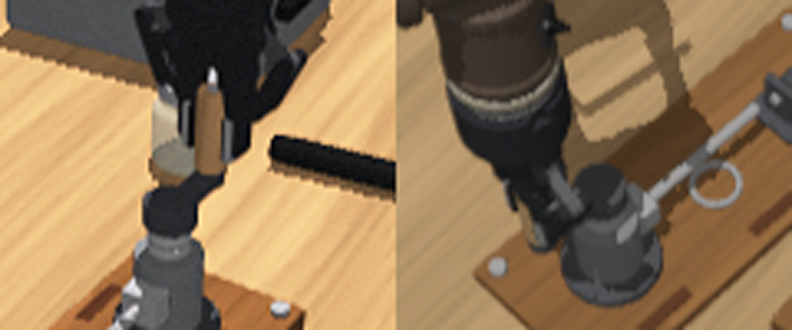

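```bash
python3 -m handwheel '[-0.06,0,-0.9,0,0.15,0, -0.06,0.05,-0.85,0,0.15,0, -0.06,0.05,-0.82,0,0.15,0, -0.06,0.05,-0.82,0,0.15,0, -0.06,0.05,-0.82,0,0.15,0]'; python3 hub.py 14
```

```text
time: 20.68
tool_pos: [483.9, -198.1, 144.3]
tool_rot: [[-0.804, 0.002, 0.595], [-0.595, -0.002, -0.804], [-0.001, -1.0, 0.003]]
contact_force: [1.5, -1.3, 0.7]
gripper_width: 28.0
t 20.68 tcp [ 483.9 -198.1  144.3] r 54.7 theta(mod) -0.722 yawz -0.933 implied centre [ 528.1 -165.4] w 28.0 F [ 1.5 -1.3  0.7] j6 [-0.47  0.46]
side score 0.735 dpix [0. 3.] dlift mm -8.31
scene score 0.851 dpix [0.33 2.17] dlift mm -9.63
```

```bash
python3 -m handwheel '[-0.06,0,-0.82,0,0.15,0, -0.06,0.05,-0.82,0,0.15,0, -0.06,0.05,-0.82,0,0.15,0, -0.06,0.05,-0.82,0,0.15,0, -0.06,0.05,-0.82,0,0.15,0]'; python3 hub.py 15
```

```text
time: 21.4
tool_pos: [473.0, -159.2, 142.0]
tool_rot: [[-0.994, 0.001, -0.11], [0.11, -0.001, -0.994], [-0.001, -1.0, 0.001]]
contact_force: [-0.4, -0.9, 0.5]
gripper_width: 28.1
t 21.4 tcp [ 473.  -159.2  142. ] r 54.6 theta(mod) 0.035 yawz -1.681 implied centre [ 527.6 -165.2] w 28.1 F [-0.4 -0.9  0.5] j6 [-0.41  1.27]
side score 0.764 dpix [0. 3.] dlift mm -8.31
scene score 0.866 dpix [-0.17  1.  ] dlift mm -4.23
```

View pics/c15.png

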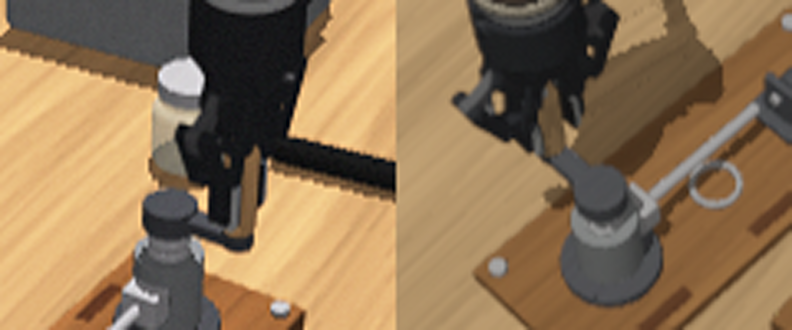

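```bash
python3 - <<'E'
from h import *
import pickle
o=pickle.load(open("d5.pkl","rb"))
print("c5 hub top tri",tri([(o["side"],(310+170/3.3,150+190/3.3)),(o["scene"],(210+(600-396)/3.3,210+172/3.3))]))
print("c15 hub top tri",tri([(o["side"],(310+170/3.3,150+204/3.3)),(o["scene"],(210+(600-396)/3.3,210+180/3.3))]))
print(proj(o["side"],[[527.4,-164.8,z] for z in (130,140,150,160)]),)
print(proj(o["scene"],[[527.4,-164.8,z] for z in (130,140,150,160)]),)
E
```

```text
c5 hub top tri (array([ 525.06424109, -162.33931852,  144.66002944]), [array([-0.3,  0.1]), array([-0.3, -0.1])])
c15 hub top tri (array([ 524.37418377, -162.47335177,  132.97634946]), [array([-0.2,  0. ]), array([-0.2, -0. ])])
[[360.62569391 212.06372037]
 [360.73291931 208.52003552]
 [360.84112068 204.94409567]
 [360.95031141 201.33545842]]
[[272.03508005 266.48763859]
 [271.68775759 264.30032553]
 [271.33574486 262.0834749 ]
 [270.97894623 259.83648431]]
```

```bash
python3 -m handwheel '[-0.05,-0.1,0.2,0,0,0, 0,-0.2,0,0,0,0, 0,-0.2,0,0,-0.1,0, 0,0,0,0,-0.18,0, 0,0,0,0,-0.18,0]' 3.3 20; python3 -c "
from h import *
o=get_obs();print(o['joint_pos'][5])"
```

```text
time: 22.12
tool_pos: [472.7, -161.0, 146.9]
tool_rot: [[-0.937, 0.0, 0.35], [-0.35, 0.0, -0.937], [-0.0, -1.0, 0.0]]
contact_force: [-1.0, 0.4, 0.2]
gripper_width: 32.8
0.7981143976150952
```

```bash
python3 -m handwheel '[0,0,0,0,-0.18,0, 0,0,0,0,-0.18,0, 0,0,0,0,-0.18,0, 0,0,0,0,-0.18,0, 0,0,0,0,-0.18,0]'; python3 hub.py 16
```

```text
time: 22.75
tool_pos: [472.7, -161.0, 146.9]
tool_rot: [[-0.309, -0.0, 0.951], [-0.951, 0.0, -0.309], [-0.0, -1.0, -0.0]]
contact_force: [0.5, 0.6, 0.3]
gripper_width: 33.1
t 22.75 tcp [ 472.7 -161.   146.9] r 54.7 theta(mod) 0.001 yawz -0.314 implied centre [ 489.7 -108.7] w 33.1 F [0.5 0.6 0.3] j6 [-0.42 -0.1 ]
side score 0.723 dpix [0.   2.67] dlift mm -7.38
scene score 0.554 dpix [ 4.   -3.17] dlift mm 10.99
```

View pics/c16.png

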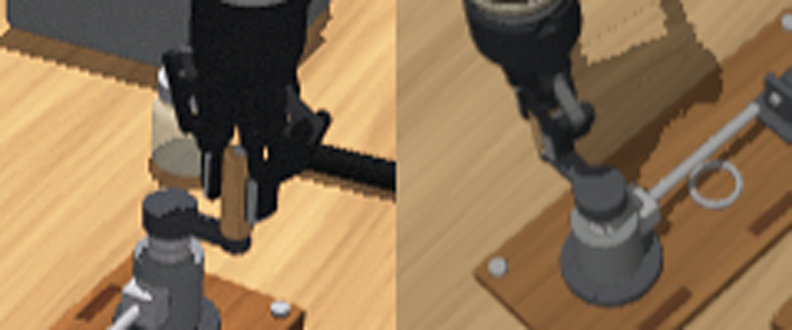

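```bash
python3 -m handwheel '[0,0,0,0,-0.18,0, 0,0,0,0,-0.18,0, 0,0,0,0,-0.18,0, 0,0,0,0,-0.18,0, 0,0,0,0,-0.18,0]'; python3 -m handwheel '[0,0,0,0,-0.18,0, 0,0,0,0,-0.18,0, 0,0,0,0,-0.18,0, 0,0,0,0,-0.18,0, 0,0,0,0,-0.1,0]'; python3 hub.py 17
```

```text
time: 23.48
tool_pos: [472.7, -160.9, 146.8]
tool_rot: [[0.55, -0.0, 0.835], [-0.835, 0.0, 0.55], [-0.0, -1.0, 0.0]]
contact_force: [-0.2, -0.3, -0.2]
gripper_width: 33.1
time: 24.1
tool_pos: [472.7, -160.9, 146.8]
tool_rot: [[0.985, 0.0, 0.17], [-0.17, 0.0, 0.985], [-0.0, -1.0, 0.0]]
contact_force: [0.3, -0.5, -0.8]
gripper_width: 33.1
t 24.1 tcp [ 472.7 -160.9  146.8] r 54.7 theta(mod) 0.003 yawz 1.4 implied centre [ 418.5 -151.6] w 33.1 F [ 0.3 -0.5 -0.8] j6 [-0.42 -1.82]
side score 0.765 dpix [0. 3.] dlift mm -8.31
scene score 0.866 dpix [-0.17  1.  ] dlift mm -4.23
```

View pics/c17.png

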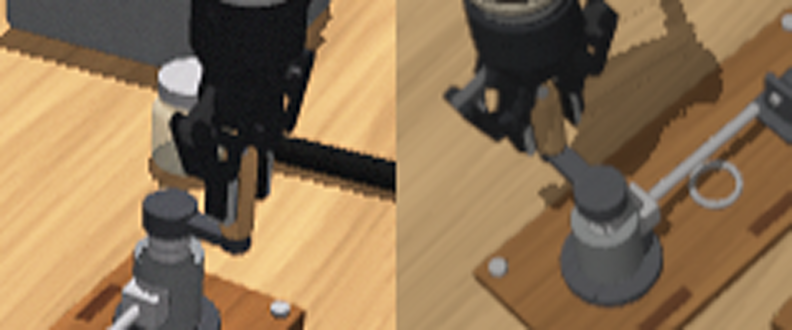

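```bash
python3 -m handwheel '[0,0,0.4,0,0,0, 0.04,0.05,0.75,0,0.12,0, 0.06,0.05,0.82,0,0.15,0, 0.06,0.05,0.82,0,0.15,0, 0.06,0.05,0.82,0,0.15,0]' 2.8 20; python3 hub.py 18
```

```text
time: 24.82
tool_pos: [487.1, -128.2, 145.0]
tool_rot: [[0.733, -0.0, 0.681], [-0.681, -0.001, 0.733], [0.0, -1.0, -0.001]]
contact_force: [-1.2, -1.2, 1.5]
gripper_width: 27.9
t 24.82 tcp [ 487.1 -128.2  145. ] r 54.4 theta(mod) 0.67 yawz 0.822 implied centre [446.8 -90.8] w 27.9 F [-1.2 -1.2  1.5] j6 [-0.34 -1.16]
side score 0.634 dpix [ 1.17 -9.83] dlift mm 27.32
scene score 0.687 dpix [0.83 2.5 ] dlift mm -11.43
```

```bash
python3 -m handwheel '[0.06,0,0.82,0,0.15,0, 0.06,0.05,0.82,0,0.15,0, 0.06,0.05,0.82,0,0.15,0, 0.06,0.05,0.82,0,0.15,0, 0.06,0.05,0.82,0,0.15,0]'; python3 hub.py 19
```

```text
time: 25.55
tool_pos: [522.6, -110.5, 142.6]
tool_rot: [[0.076, -0.002, 0.997], [-0.997, 0.0, 0.076], [-0.0, -1.0, -0.002]]
contact_force: [-1.3, -1.1, 0.8]
gripper_width: 28.0
t 25.55 tcp [ 522.6 -110.5  142.6] r 54.6 theta(mod) 1.416 yawz 0.076 implied centre [518.4 -55.6] w 28.0 F [-1.3 -1.1  0.8] j6 [-0.29 -0.37]
side score 0.407 dpix [-3. -8.] dlift mm 21.9
scene score 0.54 dpix [9.67 0.67] dlift mm -9.56
```

View pics/c19.png

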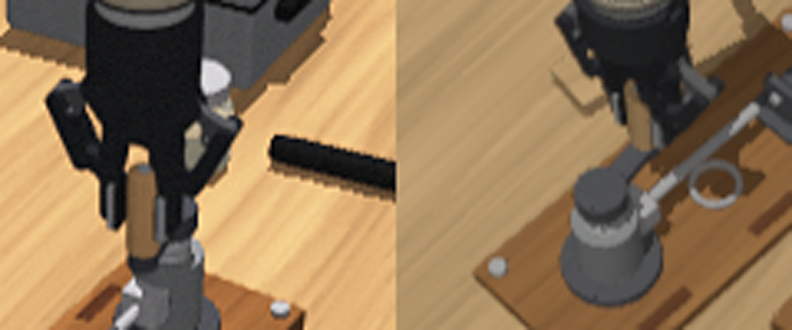

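```bash
python3 -m handwheel '[0.06,0,0.82,0,0.15,0, 0.06,0,0.82,0,0.15,0, 0.06,0,0.82,0,0.15,0, 0.06,0,0.82,0,0.15,0, 0.06,0,0.82,0,0.15,0]'; python3 hub.py 20
```

```text
time: 26.28
tool_pos: [560.4, -121.7, 142.0]
tool_rot: [[-0.623, -0.003, 0.783], [-0.783, 0.001, -0.623], [0.001, -1.0, -0.003]]
contact_force: [-1.4, 1.0, -0.8]
gripper_width: 28.0
t 26.27 tcp [ 560.4 -121.7  142. ] r 54.3 theta(mod) 2.158 yawz -0.672 implied centre [594.7 -78.7] w 28.0 F [-1.4  1.  -0.8] j6 [-0.29  0.38]
side score 0.714 dpix [-2.67  7.83] dlift mm -21.91
scene score 0.436 dpix [10.67 -6.17] dlift mm 19.41
```

```bash
python3 -m handwheel '[0.06,0,0.82,0,0.15,0, 0.06,0,0.82,0,0.15,0, 0.06,0,0.82,0,0.15,0, 0.06,0,0.82,0,0.15,0, 0.06,0,0.82,0,0.15,0]'; python3 hub.py 21
```

```text
time: 27.0
tool_pos: [581.0, -156.3, 142.3]
tool_rot: [[-0.989, -0.001, 0.15], [-0.15, 0.001, -0.989], [0.001, -1.0, -0.002]]
contact_force: [-0.7, 0.7, -0.7]
gripper_width: 28.2
t 27.0 tcp [ 581.  -156.3  142.3] r 54.4 theta(mod) 2.917 yawz -1.421 implied centre [ 635.4 -148.1] w 28.2 F [-0.7  0.7 -0.7] j6 [-0.34  1.08]
side score 0.738 dpix [  2.17 -10.67] dlift mm 29.71
scene score 0.496 dpix [-10.17 -12.  ] dlift mm 59.1
```

View pics/c21.png

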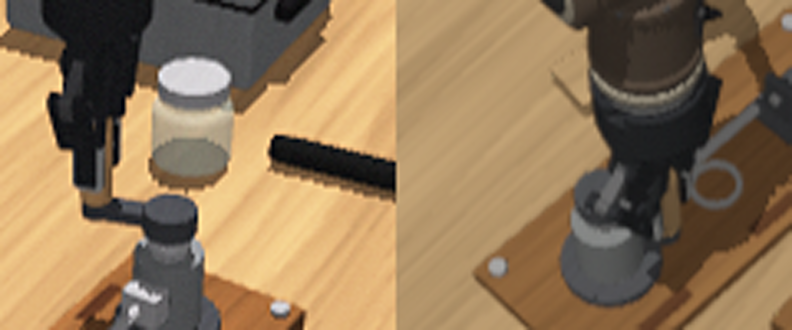

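```bash
python3 -m handwheel '[0.06,0,0.82,0,0.15,0, 0.06,0,0.82,0,0.15,0, 0.06,0,0.82,0,0.15,0, 0.04,0,0.66,0,0.12,0, 0.01,0,0.38,0,0.07,0]'; python3 hub.py 22
```

```text
time: 27.72
tool_pos: [575.9, -190.4, 142.7]
tool_rot: [[-0.884, 0.0, -0.468], [0.468, 0.001, -0.884], [0.0, -1.0, -0.001]]
contact_force: [1.1, 0.5, -1.0]
gripper_width: 28.2
t 27.73 tcp [ 575.9 -190.4  142.7] r 54.9 theta(mod) -2.724 yawz -2.058 implied centre [ 624.5 -216.2] w 28.2 F [ 1.1  0.5 -1. ] j6 [-0.39  1.67]
side score 0.505 dpix [-0.33 -1.  ] dlift mm 2.74
scene score 0.43 dpix [-5.5  9. ] dlift mm -35.27
```

```bash
python3 -m handwheel '[0,0,0,0,0,0, 0,0,0,0,0,0, 0,0,-0.1,0,0,0, 0,0,-0.1,0,0,0, 0,0,0,0,0,0]'; python3 hub.py 23
```

```text
time: 28.45
tool_pos: [577.1, -189.0, 142.7]
tool_rot: [[-0.882, -0.0, -0.47], [0.47, 0.0, -0.882], [0.0, -1.0, -0.0]]
contact_force: [-0.4, -0.8, -0.7]
gripper_width: 28.0
t 28.45 tcp [ 577.1 -189.   142.7] r 55.3 theta(mod) -2.757 yawz -2.061 implied centre [ 625.6 -214.9] w 28.0 F [-0.4 -0.8 -0.7] j6 [-0.39  1.67]
side score 0.475 dpix [ 0. -1.] dlift mm 2.77
scene score 0.468 dpix [-4.33  8.33] dlift mm -33.18
```

View pics/c23.png

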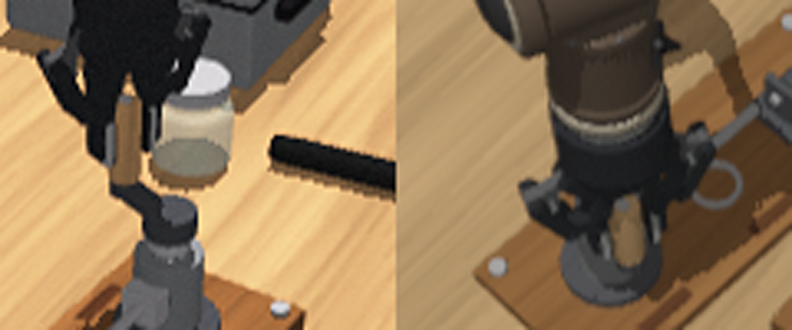

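```bash
python3 - <<'E'
from h import *
import pickle
T=pickle.load(open("d5.pkl","rb"))["side"]
g={n:cv2.cvtColor(cv2.imread(f"pics/c{n}.png"),cv2.COLOR_BGR2GRAY)[:,:396].astype(np.float32) for n in (6,10,11,21,23)}
ed={n:np.hypot(cv2.Sobel(a,-1,1,0),cv2.Sobel(a,-1,0,1)) for n,a in g.items()}
q=proj(T,[[527.4,-164.8,130],[527.4,-164.8,140]]);print("px/10mm zoom",(q[1]-q[0])*3.3)
def m(a,b,box,E=ed):
    x0,y0,x1,y1=box;r=cv2.matchTemplate(E[b][y0-45:y1+45,x0-8:x1+8],E[a][y0:y1,x0:x1],cv2.TM_CCOEFF_NORMED);_,v,_,l=cv2.minMaxLoc(r);return v,l[0]-8,l[1]-45
for E in (ed,g):
    print("11->23",m(11,23,(135,178,205,248),E),"10->23",m(10,23,(135,175,205,235),E),"11->21",m(11,21,(150,180,205,245),E),"10->11",m(10,11,(135,175,205,235),E),"11->23 handle",m(11,23,(90,95,145,215),E))
for n in g: print(n,g[n][150:260:3,170].astype(int))
E
```

```text
px/10mm zoom [  0.3538438 -11.69416  ]
11->23 (0.6632995009422302, 0, 11) 10->23 (0.6370581388473511, 0, 22) 11->21 (0.7179144620895386, 0, 11) 10->11 (0.7194868922233582, 0, 10) 11->23 handle (0.6596683859825134, 3, 9)
11->23 (0.8004014492034912, 0, 9) 10->23 (0.6456226110458374, -1, 23) 11->21 (0.8335434198379517, 0, 11) 10->11 (0.7342841029167175, -1, 11) 11->23 handle (0.9383917450904846, 3, 9)
6 [120 120 121 123 121 120 118 109  93  83  84  85  84  83  81  86  84  85
  83  59  36  41  39  40  40  39  64 104 121 109  85  91 124 109  99 113
 119]
10 [105  85  40  33  37  40  40  38  39  41  42  42  40  41  41  41  42  42
  43  45  44  43  42  38  44  74 104 118 110 103 113 122 110  97 117 118
 104]
11 [122 125 124 125 123 121 118 111  95  86  89  88  87  86  86  89  86  86
  86  86  84  69  40  41  40  41  41  39  57  96 120 116 101 101 122 111
 111]
21 [121 122 124 123 122 122 118 111  97  87  92  90  81 131 178 103  77  86
  86  86  85  84  88  88  76  46  39  42  41  41  40  51  90 119 117 107
  96]
23 [124 122 124 123 126 124 121 111  95  88  92  88  80 131 186 127  84  83
  85  85  86  88  84  73  45  44  42  41  41  42  39  42  67 106 121 113
 116]
```

```bash
python3 -m handwheel '[0,0,0,0,0,0, 0,0,0,0,0,0, 0,0,0,0,0,0, 0,0,0,0,0,0, 0,0,0,0,0,0]' 2.2 30; python3 -m handwheel '[0,0,0,0,0,0, 0,0,0,0,0,0, 0,0,0,0,0,0, 0,0,0,0,0,0, 0,0,0,0,0,0]'; python3 hub.py 24; python3 - <<'E'
from h import *
for n in ("scene","side","wrist"): cv2.imwrite(f"pics/{n}24.png",get_image(n)["img"][:,:,::-1])
o=get_obs();print(o["contact_force"],o["moment"],np.abs(o["joint_vel"]).max(),o["gripper_width"])
E
```

```text
time: 29.18
tool_pos: [577.1, -189.2, 142.8]
tool_rot: [[-0.882, 0.0, -0.471], [0.471, -0.0, -0.882], [-0.0, -1.0, 0.0]]
contact_force: [-1.0, 0.4, 1.1]
gripper_width: 23.1
time: 29.8
tool_pos: [577.0, -189.2, 142.8]
tool_rot: [[-0.882, 0.0, -0.471], [0.471, -0.0, -0.882], [-0.0, -1.0, 0.0]]
contact_force: [-1.3, 0.2, 1.5]
gripper_width: 22.7
t 29.8 tcp [ 577.  -189.2  142.8] r 55.4 theta(mod) -2.754 yawz -2.061 implied centre [ 625.6 -215. ] w 22.7 F [-1.3  0.2  1.5] j6 [-0.39  1.67]
side score 0.491 dpix [ 0. -1.] dlift mm 2.77
scene score 0.501 dpix [-4.    8.17] dlift mm -32.69
[-0.76167194  0.19023451  1.27846185] [0.01562882 0.06042247 0.06049605] 0.002797331965582519 23.566964622555542
```

View pics/side24.png

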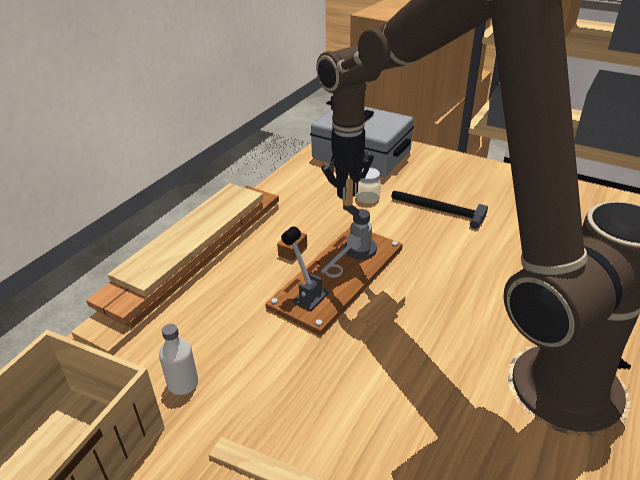

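View pics/wrist24.png

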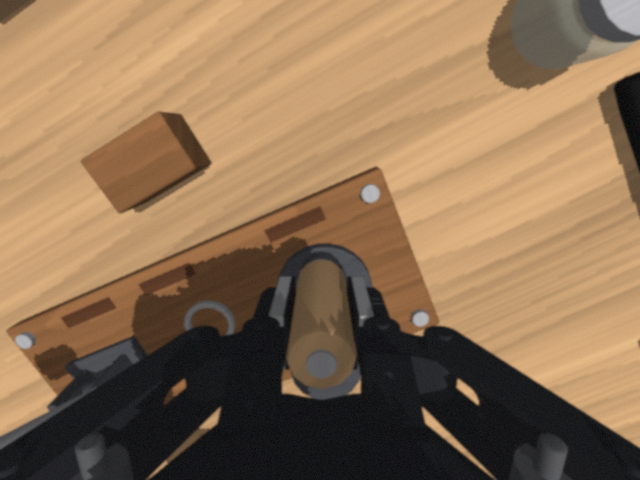

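View pics/c24.png

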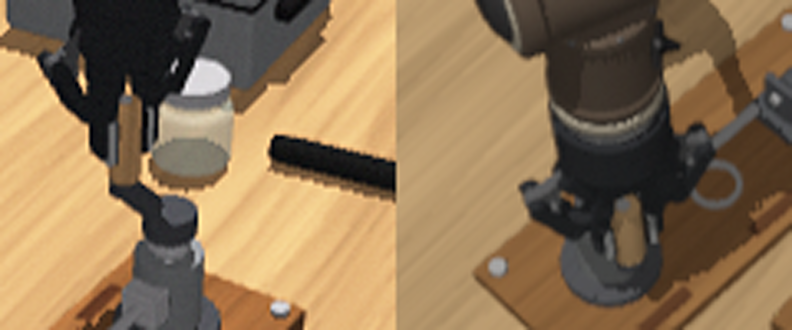

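```bash
python3 -m handwheel '[0,0,0,0,0,0, 0,0,0,0,0,0, 0,0,0,0,0,0, 0,0,0,0,0,0, 0,0,0,0,0,0]' 0.5 30; python3 -m handwheel '[0,0,0,0,0,0, 0,0,0,0,0,0, 0,0,0,0,0,0, 0,0,0,0,0,0, 0,0,0,0,0,0]'; python3 hub.py 25
```

```text
time: 30.68
tool_pos: [577.1, -189.2, 142.8]
tool_rot: [[-0.882, 0.0, -0.471], [0.471, -0.0, -0.882], [-0.0, -1.0, 0.0]]
contact_force: [0.9, -1.0, 1.7]
gripper_width: 23.1
time: 31.3
tool_pos: [577.1, -189.2, 142.8]
tool_rot: [[-0.882, 0.0, -0.471], [0.471, -0.0, -0.882], [-0.0, -1.0, 0.0]]
contact_force: [-0.3, 0.0, 1.7]
gripper_width: 23.3
t 31.3 tcp [ 577.1 -189.2  142.8] r 55.4 theta(mod) -2.754 yawz -2.061 implied centre [ 625.6 -215.1] w 23.3 F [-0.3  0.   1.7] j6 [-0.39  1.67]
side score 0.49 dpix [ 0. -1.] dlift mm 2.77
scene score 0.502 dpix [-4.    8.17] dlift mm -32.69
```

View pics/c25.png

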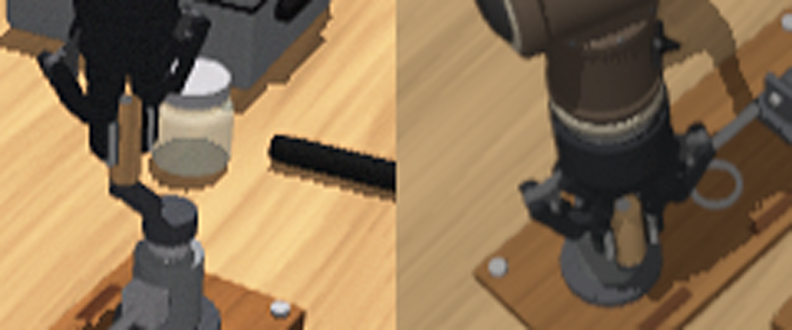

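The fingers were told to close to 5 mm but stopped at 23 mm, so they are gripping the handle. Nothing is moving and the lever is at rest, so I'm handing in.

```bash
python3 -c "
from rig import *
print(finish_job())"
```

```text
the job is handed in; nothing more can be done
None
```

I did the whole job and handed it in at about 31 s of robot time. No verdict was reported, so what follows is from my own checks.

- **Lever:** I pulled it to its end stop, where the force jumped from about 11 N to 20 N. I eased it back at about 0.4 rad/s. The force then fell to zero, and the later pictures show the lever at rest.
- **Thread drop:** With the fingers loosely round the handle (28 mm open), I turned the screw backward about 2.9 rad. The side camera showed the hub drop about 9–11 mm between -2.3 and -2.9 rad.
- **Forward turn:** I turned forward about 6.4 rad to roughly +3.5 rad. Halfway I swung the open fingers half a turn round the handle, and the pictures showed the screw did not move.
- **Final grip:** The fingers stopped at about 23 mm on the handle at 30 N. Pictures before and after closing show no movement.

Last checks:
- **Screw height:** The estimates spread from about -18.9 to -20.1 mm, inside the -17 to -23 mm window. The turn angle gives about -19.8 mm.
- **Automatic hub tracking:** It gave wrong readings whenever the hub was shaded or hidden, including at the end. I relied instead on the pictures, brightness profiles through the hub and the turn angle.
- **Finger force on the handle:** I could not measure it directly and inferred it from the fingers stopping at about 23 mm.
- **Other things on the bench:** None of those visible in the last pictures appeared to have moved. I checked this by eye only, and the offcut was hidden behind the arm's shadow in part of that view.

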